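# Make up two sampling kits from mixed stock

### The job

Make up two kits from the stock on the green board. Blue tray: the blue-capped vial standing in the middle pocket, the rubber stopper standing in the white-floored end pocket and the brass weight standing in the other end pocket; yellow tray: the black-capped vial standing in the short pocket and the bright steel pinch clamp lying flat in the long pocket, either way round. Never let those two vials tip over, and leave the rest of the stock where it stands.

Things in the scene. Friction and masses are not known exactly. Their poses are not given: they have to be found in the camera images.
- blue_tray: Blue kit tray, fixed to the worktop at any yaw, 72 mm wide (its x), 184 mm long (its y). Origin: centre of the underside. Floor at z = 3 mm, top of rim and dividers (4 mm thick) at z = 10 mm. Three equal pockets in a row, 56 mm along y, 64 mm along x, centred at y = +60, 0 and -60 mm; the one at y = +60 mm has a white floor, the others blue.
- yellow_tray: Yellow kit tray, fixed to the worktop at any yaw, 72 mm wide (its x), 184 mm long (its y). Origin: centre of the underside. Floor at z = 3 mm, top of rim and dividers (4 mm thick) at z = 10 mm. Two pockets, 64 mm along x: the short one 56 mm along y, centred at y = +60 mm; the long one 116 mm along y, centred at y = -30 mm.
- vial_blue: Clear glass vial with grey filling and a blue screw cap, 25 mm in diameter, 63 mm high (body 55 mm); z along its axis. Grip the body. At the start on the green board, whose top is 16 mm above the worktop. Origin: centre of the underside.
- vial_black: Clear glass vial with grey filling and a black screw cap, 25 mm in diameter, 63 mm high (body 55 mm); z along its axis. Grip the body. At the start on the green board, whose top is 16 mm above the worktop. Origin: centre of the underside.
- vial_white: Clear glass vial with grey filling and a white screw cap, 25 mm in diameter, 63 mm high (body 55 mm); z along its axis. Grip the body. At the start on the green board, whose top is 16 mm above the worktop. Origin: centre of the underside. Not for a kit.
- clamp_bright: Bright steel (light grey) pinch clamp lying flat on the green board (its top 16 mm above the worktop): 65 mm long (its x), 41 mm across (its y), 18 mm high, thin brass thumb screw to -y. The jaw plates fill y = -7 to +21 mm (28 mm): grip across them, along its y, at y = +7 mm. Origin: on the underside, mid-length.
- clamp_black: Black pinch clamp lying flat on the green board (its top 16 mm above the worktop): 65 mm long (its x), 41 mm across (its y), 18 mm high, thin brass thumb screw to -y. The jaw plates fill y = -7 to +21 mm (28 mm): grip across them, along its y, at y = +7 mm. Origin: on the underside, mid-length. Not for a kit.
- weight_brass: Yellow brass calibration weight: an upright cylinder 32 mm in diameter, about 27 mm high, with a knob on top, 46 mm high over all, about 0.2 kg. Grip the cylinder. At the start on the green board, whose top is 16 mm above the worktop. Origin: centre of the underside.
- weight_grey: Grey steel calibration weight of the same shape, 26 mm in diameter, 36 mm high. At the start on the green board, whose top is 16 mm above the worktop. Origin: centre of the underside. Not for a kit.
- rubber_stopper: Red-brown rubber stopper standing on its narrow end, 27 mm in diameter at the top, tapering slightly downwards, 26 mm high. At the start on the green board, whose top is 16 mm above the worktop. Origin: centre of the underside.

How it is judged:
By the outcome, as a careful person would: the job done as asked, in the order asked, and still so for the second after the job is handed in, with the robot touching nothing.
It also fails if it takes over 128 s, if anything falls off the work surface, if the arm or the gripper's body presses on something with over 40 N, if the wrist force passes 120 N, or if a joint passes its speed limit or range.

### The arm

A 6-joint arm with a two-finger parallel gripper is mounted at the origin on a cart in front of the work surface, level with it; the furniture and walls round the work are solid. World frame = base frame: x ahead of the robot, y to its left, z up, the work surface at z = 0. Lengths are in m, angles in rad, forces in N, time in s.
With the tool pointing down it reaches from about 0.35 to 0.775 m from the base axis. Payload 5.5 kg.
Tool frame: the origin (TCP) lies at the very end of the fingers, on their centre line; the grasp point (between the pads) lies 19 mm behind it; z points along the fingers, y is the line along which they close (so a half turn about z gives the same grasp; the last joint's range is limited). The gripper opens to 85 mm and grips with 20 to 120 N. Pads are 22 mm wide; open, the fingers measure 114 mm over their backs; the gripper's body (76 mm by 85 mm) begins 54 mm behind the grasp point. The pads swing forward as they close: fully open they stand 13 mm farther back than shut.
Start: joints at [-1.247, 0.313, 0.046, 1.304, 0, 1.431], TCP at [0.257, -0.514, 0.231] pointing down, gripper open.
Joint ranges: [-2.76, 2.76], [-0.86, 1.69], [-1.03, 1.26], [-2.2, 2.34], [-1.47, 1.5], [-3.14, 3.14]. Speed limits (rad/s): [2.57, 2.57, 3.14, 3.14, 3.14, 3.14].

### API

Orientations are given as a unit quaternion [w, x, y, z].
In Python, from workcell import env, imaging, ticket gives the robot as it stands. The module is installed in compiled form; this text tells all that it offers.
- The arm moves only by the tool apply_moves, never from a script. Its argument "rows" is a list of rows, each an object with "xyz": the shift along the tool's x, y, z in mm, a list of three; "turn": the turn, a rotation vector about the tool's x, y, z in rad, a list of three; "grip": the opening, from 0 (shut) to 1 (fully open). A call has 1 to 12 rows; each row is the pose to reach, as a shift and turn from the pose commanded when the call began, along the tool's axes at that moment; what a row does not reach only later rows make up. A row lasts 1/12 s, in which the tool goes at most 41.7 mm and 7.16 degrees, less where a joint would pass 70% of its speed; a pose out of reach is approached as far as the arm can. A call with a gripper value outside its range is refused whole. The fingers move at their own pace and stop on an object; "force" is the grip in N (left out, the last holds). Time passes only in rows, so rows that repeat a pose let the fingers close. It gives the time, the measured TCP pose, the force, the opening and the grip force at its end, in the units of the state.
- env.get_state(): the state, without advancing time (a new reading comes with each control period).
- imaging.read_camera(name): name is "side" or "top" or "wrist"; returns a dict with "color" (480x640x3 uint8, blue, green, red), "z_map" (480x640 float32, m along the optical axis (not along the pixel's ray), 0 where there is no reading), "camera_matrix" (3x3 intrinsics, pixels), "view" (4x4, takes a point from world to camera coordinates). Camera axes: x right, y down, z forward; pixel columns grow to the right and rows downward; lengths in m; the calibration is good to about 2 mm. A picture is of the moment at which its call begins.
- ticket.hand_in(): hands the job in; it is judged then, once.
The state is a dict: "clock": time; "joint_pos": joint angles; "qvel": joint speeds; "tau": joint torques, N m; "tcp_pos": TCP position; "orientation": TCP orientation; "wrist_force": force on the tool from outside, world axes, zero at the start; "ft_torque": the same for the moment, N m; "finger_gap": finger opening in m; "grip_force": force on a finger pad.
Only numpy, scipy, OpenCV 4.12 (cv2) and the standard library are available. Lean on these libraries where they do the work, as an engineer would, in place of code of your own. Each camera call takes 0.05 s, during which the arm holds its last target. There are 200 camera calls.

## Working session

There is one attempt and no reset: what is moved stays moved. The work goes in short steps, Python scripts to look and compute and a tool call to move; the robot and the scene stay as the last step left them, time stands still between calls to the robot, and variables do not carry over. Pictures are saved under pics/ and viewed, at most 14 in all, crops included, and the job is handed in when it is done.

Besides the shell and the picture viewer there is one more tool, called after "Emit:" as name(argument=value, ...) on one line, values as JSON. apply_moves: Moves the arm, as the interface text tells. Its arguments: {"type":"object","properties":{"rows":{"type":"array"},"force":{"type":"number"}},"required":["rows"]}

```bash
mkdir -p pics
cat > h.py <<'E'
from workcell import env, imaging, ticket
import numpy as np, cv2
def cam(n):
    d=imaging.read_camera(n); return d
def cloud(d):
    z=d["z_map"]; K=d["camera_matrix"]; v,u=np.mgrid[:480,:640]
    p=np.stack([(u-K[0,2])/K[0,0]*z,(v-K[1,2])/K[1,1]*z,z,np.ones_like(z)],-1)
    w=p@np.linalg.inv(d["view"]).T
    w=w[...,:3]; w[z==0]=np.nan; return w
E
python3 - <<'E'
from h import *
for n in("top","side"):
    d=cam(n); cv2.imwrite(f"pics/{n}1.png",d["color"]); np.savez(f"{n}1.npz",**d)
    print(n,np.linalg.inv(d["view"]).round(3),d["camera_matrix"].round(0))
print(env.get_state())
E
```

```text
top [[ 0.018 -0.997  0.072  0.481]
 [-1.    -0.017  0.017  0.004]
 [-0.015 -0.072 -0.997  1.075]
 [ 0.     0.     0.     1.   ]] [[500.   0. 327.]
 [  0. 500. 235.]
 [  0.   0.   1.]]
side [[ 0.998  0.017 -0.053  0.587]
 [ 0.054 -0.499  0.865 -0.816]
 [-0.012 -0.867 -0.499  0.538]
 [ 0.     0.     0.     1.   ]] [[471.   0. 322.]
 [  0. 471. 246.]
 [  0.   0.   1.]]
{'clock': 0.1, 'joint_pos': array([-1.24659025e+00,  3.13937260e-01,  4.51338019e-02,  1.30360108e+00,
        1.14627649e-05,  1.43119657e+00]), 'qvel': array([-0.00139391, -0.00397451,  0.0025177 ,  0.00042216,  0.00208562,
        0.00042222]), 'tau': array([ 2.03061689e-03, -4.81725061e+01,  2.99243063e+01,  1.27526291e-02,
       -1.13930589e-04,  5.98733521e-06]), 'tcp_pos': array([ 0.25708393, -0.51384139,  0.23050809]), 'orientation': array([-8.01211539e-04,  9.73230496e-01,  2.29829838e-01, -6.84092174e-05]), 'wrist_force': array([ 0.29091156, -0.33762036, -0.3153382 ]), 'ft_torque': array([-0.0303276 ,  0.04325657, -0.00440104]), 'grip_force': 0.0, 'finger_gap': 0.0854138256271142}
```

View pics/top1.png

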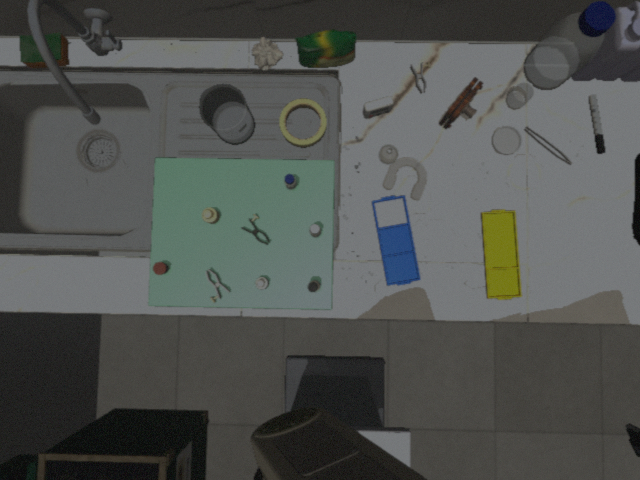

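View pics/side1.png

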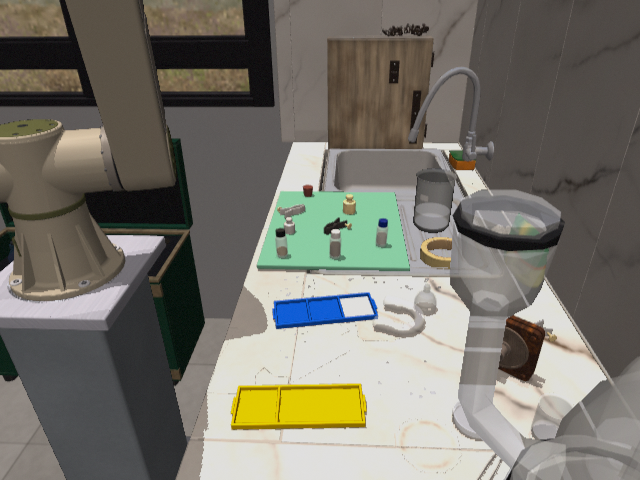

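The top view shows, in pixels: blue vial (290,180), white vial (315,229), black vial (313,285), grey weight (262,282), brass weight (210,215), stopper (160,268), dark clamp (256,232) and bright clamp (217,283). The blue tray runs from its white pocket at (392,210) down to (403,270). The yellow tray's short pocket is at the bottom, around (503,282).

```bash
cat > m.py <<'E'
from h import *
d=np.load("top1.npz"); w=cloud(d); c=d["color"]; hsv=cv2.cvtColor(c,cv2.COLOR_BGR2HSV)
O=dict(vblue=(290,180),vwhite=(315,229),vblack=(313,285),wgrey=(262,282),wbrass=(210,215),stop=(160,268),cblack=(256,232),cbright=(217,283))
bd=np.nanmedian(w[160:175,200:260,2]); print("board z",bd)
for k,(u,v) in O.items():
    r=22; p=w[v-r:v+r,u-r:u+r].reshape(-1,3); p=p[(p[:,2]>bd+.008)]
    m=p[:,2].max(); t=p[p[:,2]>m-.008] if k[0]!='c' else p
    print(k,"top z",m.round(3),"cen",t[:,:2].mean(0).round(4),"mid",((t.min(0)+t.max(0))/2)[:2].round(4),"ext",np.ptp(t,0)[:2].round(3),len(t))
    if k[0]=='c':
        print(cv2.minAreaRect((p[:,:2]*1000).astype(np.float32)))
def tray(m,n):
    m=cv2.morphologyEx(m.astype(np.uint8),cv2.MORPH_OPEN,np.ones((3,3)))
    k,l,s,_=cv2.connectedComponentsWithStats(m); i=1+s[1:,4].argmax()
    p=w[l==i]; p=p[~np.isnan(p[:,0])]; print(n,cv2.minAreaRect((p[:,:2]*1000).astype(np.float32)),np.median(p[:,2]))
H,S,V=[hsv[...,i] for i in range(3)]
tray((H>100)&(H<125)&(S>120)&(V>60),"blue")
tray((H>20)&(H<35)&(S>150)&(V>60),"yellow")
E
python3 m.py; python3 -c "
import cv2
c=cv2.imread('pics/top1.png')
cv2.imwrite('pics/c1.png',cv2.resize(c[155:310,145:345],None,fx=4,fy=3.8,interpolation=3)*1)"
```

```text
board z 0.016334438861349554
vblue top z 0.084 cen [0.6666 0.0988] mid [0.6667 0.0988] ext [0.017 0.018] 73
vwhite top z 0.085 cen [0.5654 0.0455] mid [0.5652 0.0462] ext [0.018 0.018] 60
vblack top z 0.083 cen [0.4496 0.0474] mid [0.4497 0.0479] ext [0.018 0.018] 75
wgrey top z 0.057 cen [0.4538 0.1554] mid [0.454  0.1557] ext [0.012 0.015] 39
wbrass top z 0.066 cen [0.5935 0.2661] mid [0.5929 0.266 ] ext [0.017 0.017] 63
stop top z 0.047 cen [0.4813 0.3671] mid [0.4808 0.3678] ext [0.025 0.027] 131
cblack top z 0.039 cen [0.5635 0.1702] mid [0.5665 0.1713] ext [0.063 0.058] 153
((565.9637451171875, 163.87852478027344), (64.13549041748047, 39.761959075927734), 54.43192672729492)
cbright top z 0.038 cen [0.4491 0.2518] mid [0.4463 0.2476] ext [0.069 0.051] 190
((449.30364990234375, 257.8262634277344), (64.00814056396484, 41.58181381225586), 35.92327117919922)
blue ((518.9754028320312, -130.25437927246094), (125.86528778076172, 69.80089569091797), 10.931404113769531) 0.004255093096397378
yellow ((523.9315185546875, -347.7314758300781), (187.9246826171875, 71.38851928710938), 3.5838747024536133) 0.00417126201772533
```

View pics/c1.png

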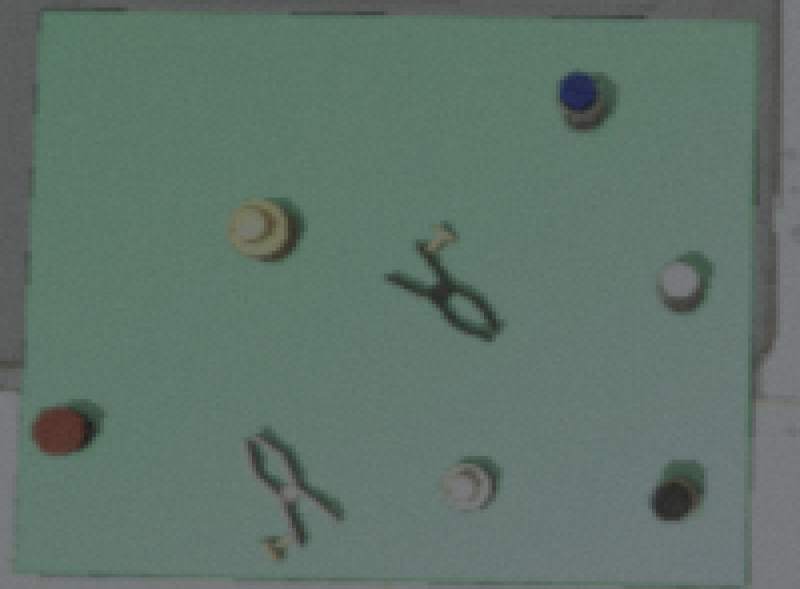

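The crop shows the bright clamp with its loop at (255,440), its legs at (340,515) and (300,545), and its brass screw at (275,548), on the -x,+y side. The dark clamp is clearly separate from it. The helper for the moves comes next.

```bash
cat > go.py <<'E'
import sys; from h import *; from scipy.spatial.transform import Rotation as R
def go(x,y,z,phi):  # mm, deg -> shift mm (tool axes), turn rad
    s=env.get_state(); q=s["orientation"]; A=R.from_quat(np.r_[q[1:],q[0]])
    p=np.radians(phi); B=R.from_matrix(np.array([[np.cos(p),np.sin(p),0],[np.sin(p),-np.cos(p),0],[0,0,-1]]))
    print("->",(x,y,z,phi),A.inv().apply(np.array([x,y,z])-s["tcp_pos"]*1000).round(1),(A.inv()*B).as_rotvec().round(3))
if __name__=="__main__":
    s=env.get_state(); print(round(s["clock"],2),(s["tcp_pos"]*1000).round(1),s["joint_pos"].round(2),round(s["finger_gap"]*1000,1),s["wrist_force"].round(1))
    for a in sys.argv[1:]: go(*map(float,a.split(",")))
E
python3 - <<'E'
from h import *
d=np.load("top1.npz"); w=cloud(d); hsv=cv2.cvtColor(d["color"],cv2.COLOR_BGR2HSV)
H,S,V=[hsv[...,i] for i in range(3)]
m=((H>100)&(H<125)&(S>90)&(V>50)); k,l,s,_=cv2.connectedComponentsWithStats(m.astype(np.uint8),connectivity=8)
b=[i for i in range(1,k) if 360<s[i,0]<430 and 180<s[i,1]<295 and s[i,4]>3]
p=w[np.isin(l,b)]; p=p[~np.isnan(p[:,0])]; print("blue",cv2.minAreaRect((p[:,:2]*1000).astype(np.float32)))
E
python3 go.py 667,99,150,191
```

```text
blue ((549.9043579101562, -124.37919616699219), (190.1491241455078, 70.52523040771484), 10.923409461975098)
0.1 [ 257.1 -513.8  230.5] [-1.25  0.31  0.05  1.3   0.    1.43] 85.4 [ 0.3 -0.3 -0.3]
-> (667.0, 99.0, 150.0, 191.0) [ 640.7 -364.6   81.2] [ 0.00e+00 -2.00e-03 -2.87e+00]
```

Emit:
apply_moves(rows=[{"xyz": [641,-365,81],"turn": [0,0,-2.87],"grip": 0.75},{"xyz": [641,-365,81],"turn": [0,0,-2.87],"grip": 0.75},{"xyz": [641,-365,81],"turn": [0,0,-2.87],"grip": 0.75},{"xyz": [641,-365,81],"turn": [0,0,-2.87],"grip": 0.75},{"xyz": [641,-365,81],"turn": [0,0,-2.87],"grip": 0.75},{"xyz": [641,-365,81],"turn": [0,0,-2.87],"grip": 0.75},{"xyz": [641,-365,81],"turn": [0,0,-2.87],"grip": 0.75},{"xyz": [641,-365,81],"turn": [0,0,-2.87],"grip": 0.75},{"xyz": [641,-365,81],"turn": [0,0,-2.87],"grip": 0.75},{"xyz": [641,-365,81],"turn": [0,0,-2.87],"grip": 0.75},{"xyz": [641,-365,81],"turn": [0,0,-2.87],"grip": 0.75},{"xyz": [641,-365,81],"turn": [0,0,-2.87],"grip": 0.75}])

```text
clock: 1.1
tcp_pos: [0.534, -0.0991, 0.1763]
orientation: [-0.0, 0.553, 0.833, -0.0]
wrist_force: [0.5, -1.0, 0.2]
finger_gap: 0.064
grip_force: 0.0
```

```bash
python3 go.py 667,99,150,191
```

```text
1.1 [534.  -99.1 176.3] [-0.33  0.27 -0.14  1.15 -0.    0.84] 64.0 [ 0.5 -1.   0.2]
-> (667.0, 99.0, 150.0, 191.0) [130.8 199.5  26.2] [-0.    -0.    -1.364]
```

Emit:
apply_moves(rows=[{"xyz": [131,199,26],"turn": [0,0,-1.364],"grip": 0.75},{"xyz": [131,199,26],"turn": [0,0,-1.364],"grip": 0.75},{"xyz": [131,199,26],"turn": [0,0,-1.364],"grip": 0.75},{"xyz": [131,199,26],"turn": [0,0,-1.364],"grip": 0.75},{"xyz": [131,199,26],"turn": [0,0,-1.364],"grip": 0.75},{"xyz": [131,199,26],"turn": [0,0,-1.364],"grip": 0.75},{"xyz": [131,199,26],"turn": [0,0,-1.364],"grip": 0.75},{"xyz": [131,199,26],"turn": [0,0,-1.364],"grip": 0.75},{"xyz": [131,199,26],"turn": [0,0,-1.364],"grip": 0.75},{"xyz": [131,199,26],"turn": [0,0,-1.364],"grip": 0.75},{"xyz": [131,199,26],"turn": [0,0,-1.364],"grip": 0.75},{"xyz": [131,199,26],"turn": [0,0,-1.364],"grip": 0.75}])

```text
clock: 2.1
tcp_pos: [0.6667, 0.0962, 0.1499]
orientation: [-0.001, -0.094, 0.996, 0.0]
wrist_force: [-0.3, 1.4, -0.7]
finger_gap: 0.0639
grip_force: 0.0
```

```bash
python3 go.py 667,99,28,191
python3 - <<'E'
from h import *
d=cam("wrist"); cv2.imwrite("pics/w1.png",d["color"]); w=cloud(d); 
K=d["camera_matrix"]; 
for z in(.079,.016):
    p=d["view"]@np.array([.667,.099,z,1]); print((K@p[:3])[:2]/p[2])
ok=(abs(w[...,0]-.667)<.04)&(abs(w[...,1]-.099)<.04)&(w[...,2]>.065)&(w[...,2]<.1)
q=w[ok]; print(len(q)); 
if len(q): print(np.median(q,0),(q.min(0)+q.max(0))/2,np.ptp(q,0))
E
```

```text
2.1 [666.7  96.2 149.9] [ 0.02  0.54  0.19  1.22 -0.   -0.16] 63.9 [-0.3  1.4 -0.7]
-> (667.0, 99.0, 28.0, 191.0) [ -0.9   2.7 121.9] [ 0.    -0.001 -0.003]
[325.39247407 251.11828474]
[324.72070577 225.24089045]
858
[0.66386783 0.10149098 0.07910806] [0.66590889 0.10228497 0.07339117] [0.02118449 0.02163871 0.01676536]
```

View pics/w1.png

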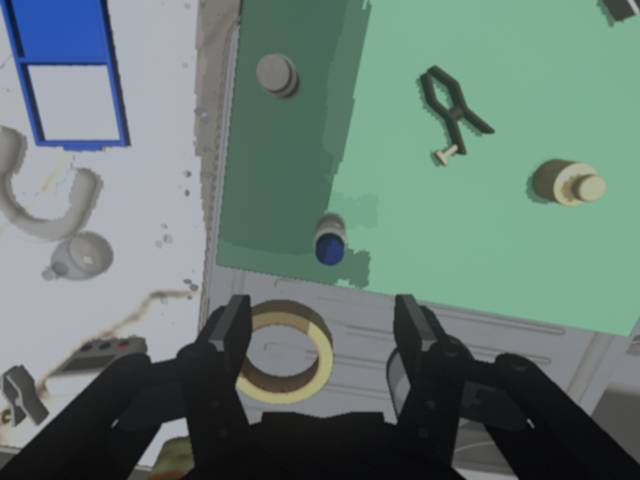

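The wrist view shows the blue cap at (330,245), between and ahead of the fingers at (235,320) and (410,320). The ring and the dispenser glass are clear of it, so I'm going down.

Emit:
apply_moves(force=40, rows=[{"xyz": [0,3,30],"turn": [0,0,0],"grip": 0.75},{"xyz": [0,3,60],"turn": [0,0,0],"grip": 0.75},{"xyz": [0,3,90],"turn": [0,0,0],"grip": 0.75},{"xyz": [0,3,110],"turn": [0,0,0],"grip": 0.75},{"xyz": [0,3,121],"turn": [0,0,0],"grip": 0.75},{"xyz": [0,3,121],"turn": [0,0,0],"grip": 0.5},{"xyz": [0,3,121],"turn": [0,0,0],"grip": 0.4},{"xyz": [0,3,121],"turn": [0,0,0],"grip": 0.3},{"xyz": [0,3,121],"turn": [0,0,0],"grip": 0.2},{"xyz": [0,3,121],"turn": [0,0,0],"grip": 0.1},{"xyz": [0,3,121],"turn": [0,0,0],"grip": 0.1},{"xyz": [0,3,121],"turn": [0,0,0],"grip": 0.1}])

```text
clock: 3.15
tcp_pos: [0.6681, 0.0991, 0.0317]
orientation: [0.002, -0.093, 0.996, -0.0]
wrist_force: [0.3, 0.1, 6.0]
finger_gap: 0.0236
grip_force: 39.7
```

```bash
python3 go.py 666,100,145,191 549.5,-124.5,145,190.9
```

```text
3.15 [668.1  99.1  31.7] [ 0.03  0.62  0.02  0.97 -0.   -0.16] 23.6 [0.3 0.1 6. ]
-> (666.0, 100.0, 145.0, 191.0) [   1.5    1.2 -113.3] [-0.001  0.004 -0.006]
-> (549.5, -124.5, 145.0, 190.9) [ 157.5 -197.8 -113.8] [-0.001  0.004 -0.004]
```

Emit:
apply_moves(rows=[{"xyz": [0,0,-25],"turn": [0,0,0],"grip": 0.1},{"xyz": [0,0,-60],"turn": [0,0,0],"grip": 0.1},{"xyz": [0,0,-95],"turn": [0,0,0],"grip": 0.1},{"xyz": [16,-20,-110],"turn": [0,0,0],"grip": 0.1},{"xyz": [38,-48,-110],"turn": [0,0,0],"grip": 0.1},{"xyz": [61,-76,-110],"turn": [0,0,0],"grip": 0.1},{"xyz": [84,-105,-110],"turn": [0,0,0],"grip": 0.1},{"xyz": [107,-134,-110],"turn": [0,0,0],"grip": 0.1},{"xyz": [130,-163,-110],"turn": [0,0,0],"grip": 0.1},{"xyz": [149,-187,-110],"turn": [0,0,0],"grip": 0.1},{"xyz": [157,-198,-110],"turn": [0,0,0],"grip": 0.1},{"xyz": [157,-198,-110],"turn": [0,0,0],"grip": 0.1}])

```text
clock: 4.15
tcp_pos: [0.5478, -0.1271, 0.14]
orientation: [-0.0, -0.091, 0.996, -0.0]
wrist_force: [0.2, -0.1, -0.6]
finger_gap: 0.0235
grip_force: 39.3
```

```bash
python3 go.py 549.5,-124.5,19,190.9
python3 - <<'E'
from h import *
d=cam("wrist"); cv2.imwrite("pics/w2.png",d["color"])
E
```

```text
4.15 [ 547.8 -127.1  140. ] [-0.37  0.33 -0.16  1.08 -0.   -0.55] 23.5 [ 0.2 -0.1 -0.6]
-> (549.5, -124.5, 19.0, 190.9) [ -2.2   2.3 121. ] [-0.001 -0.    -0.008]
```

View pics/w2.png

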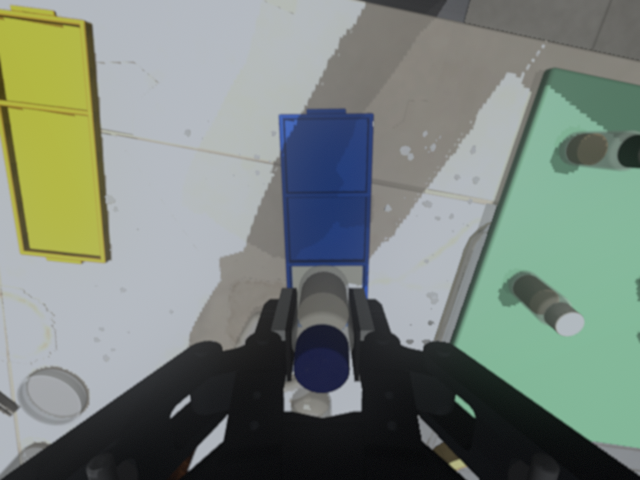

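The vial is held upright between the fingers (325,330), and the blue tray is square to the gripper with its middle pocket at (328,227). Lowering now.

Emit:
apply_moves(rows=[{"xyz": [-2,2,35],"turn": [0,0,-0.008],"grip": 0.1},{"xyz": [-2,2,70],"turn": [0,0,-0.008],"grip": 0.1},{"xyz": [-2,2,95],"turn": [0,0,-0.008],"grip": 0.1},{"xyz": [-2,2,108],"turn": [0,0,-0.008],"grip": 0.1},{"xyz": [-2,2,114],"turn": [0,0,-0.008],"grip": 0.1},{"xyz": [-2,2,118],"turn": [0,0,-0.008],"grip": 0.1},{"xyz": [-2,2,120],"turn": [0,0,-0.008],"grip": 0.1},{"xyz": [-2,2,121],"turn": [0,0,-0.008],"grip": 0.1},{"xyz": [-2,2,121],"turn": [0,0,-0.008],"grip": 0.1}])

```text
clock: 4.95
tcp_pos: [0.5515, -0.1223, 0.0196]
orientation: [0.001, -0.097, 0.995, -0.0]
wrist_force: [0.5, -0.7, -0.2]
finger_gap: 0.0234
grip_force: 39.3
```

```bash
python3 go.py 549.5,-124.5,17,190.9
```

```text
4.95 [ 551.5 -122.3   19.6] [-0.36  0.44 -0.31  0.81 -0.   -0.55] 23.4 [ 0.5 -0.7 -0.2]
-> (549.5, -124.5, 17.0, 190.9) [ 2.4 -1.8  2.6] [-0.001  0.002  0.004]
```

Emit:
apply_moves(rows=[{"xyz": [2,-2,1],"turn": [0,0,0],"grip": 0.1},{"xyz": [2,-2,2],"turn": [0,0,0],"grip": 0.1},{"xyz": [2,-2,2],"turn": [0,0,0],"grip": 0.1}])

```text
clock: 5.2
tcp_pos: [0.55, -0.1251, 0.0187]
orientation: [0.001, -0.097, 0.995, -0.0]
wrist_force: [-1.2, 1.5, 8.0]
finger_gap: 0.0238
grip_force: 40.3
```

Emit:
apply_moves(rows=[{"xyz": [0,0,0],"turn": [0,0,0],"grip": 0.32},{"xyz": [0,0,0],"turn": [0,0,0],"grip": 0.4},{"xyz": [0,0,0],"turn": [0,0,0],"grip": 0.6},{"xyz": [0,0,-15],"turn": [0,0,0],"grip": 0.75},{"xyz": [0,0,-45],"turn": [0,0,0],"grip": 0.75},{"xyz": [0,0,-80],"turn": [0,0,0],"grip": 0.75},{"xyz": [0,0,-110],"turn": [0,0,0],"grip": 0.75}])

```text
clock: 5.78
tcp_pos: [0.5486, -0.1246, 0.128]
orientation: [-0.0, -0.097, 0.995, 0.0]
wrist_force: [0.3, -0.2, -0.3]
finger_gap: 0.0642
grip_force: 0.0
```

```bash
python3 go.py 481,367,125,191
python3 - <<'E'
from h import *
w=cloud(cam("top")); p=w[(abs(w[...,0]-.55)<.03)&(abs(w[...,1]+.125)<.03)&(w[...,2]>.05)&(w[...,2]<.085)]; print(len(p),np.median(p,0) if len(p) else 0)
E
```

```text
5.78 [ 548.6 -124.6  128. ] [-0.37  0.34 -0.17  1.06 -0.   -0.56] 64.2 [ 0.3 -0.2 -0.3]
-> (481.0, 367.0, 125.0, 191.0) [-28.5 495.4   3.1] [ 0.    -0.001  0.002]
0 0
```

Emit:
apply_moves(rows=[{"xyz": [-28,495,0],"turn": [0,0,0],"grip": 0.7},{"xyz": [-28,495,0],"turn": [0,0,0],"grip": 0.7},{"xyz": [-28,495,0],"turn": [0,0,0],"grip": 0.7},{"xyz": [-28,495,0],"turn": [0,0,0],"grip": 0.7},{"xyz": [-28,495,0],"turn": [0,0,0],"grip": 0.7},{"xyz": [-28,495,0],"turn": [0,0,0],"grip": 0.7},{"xyz": [-28,495,0],"turn": [0,0,0],"grip": 0.7},{"xyz": [-28,495,0],"turn": [0,0,0],"grip": 0.7},{"xyz": [-28,495,0],"turn": [0,0,0],"grip": 0.7},{"xyz": [-28,495,0],"turn": [0,0,0],"grip": 0.7},{"xyz": [-28,495,0],"turn": [0,0,0],"grip": 0.7},{"xyz": [-28,495,0],"turn": [0,0,0],"grip": 0.7}])

```text
clock: 6.83
tcp_pos: [0.4801, 0.3688, 0.1264]
orientation: [0.0, -0.097, 0.995, 0.0]
wrist_force: [1.4, -0.2, 0.5]
finger_gap: 0.0599
grip_force: 0.0
```

```bash
python3 - <<'E'
from h import *
w=cloud(cam("top")); p=w[(abs(w[...,0]-.55)<.03)&(abs(w[...,1]+.125)<.03)&(w[...,2]>.05)&(w[...,2]<.085)]; print(len(p),np.median(p,0) if len(p) else 0)
d=cam("wrist"); w=cloud(d); cv2.imwrite("pics/w3.png",d["color"])
ok=(abs(w[...,0]-.481)<.035)&(abs(w[...,1]-.367)<.035)&(w[...,2]>.036)&(w[...,2]<.06)
q=w[ok]; print(len(q),(q.min(0)+q.max(0))/2,np.ptp(q,0))
E
python3 go.py 481,367,23,191
```

```text
108 [ 0.54813817 -0.12631036  0.06473029]
1158 [0.48079779 0.37036686 0.04053657] [0.02719405 0.02704199 0.00898406]
6.93 [479.7 371.6 126.2] [ 0.53  0.42 -0.06  1.09  0.    0.33] 59.5 [-1.1 -0.8 -0.4]
-> (481.0, 367.0, 23.0, 191.0) [ -0.3  -4.9 103.2] [0.002 0.001 0.009]
```

Emit:
apply_moves(force=40, rows=[{"xyz": [0,-2,30],"turn": [0,0,0],"grip": 0.7},{"xyz": [0,-2,60],"turn": [0,0,0],"grip": 0.7},{"xyz": [0,-2,85],"turn": [0,0,0],"grip": 0.6},{"xyz": [0,-2,97],"turn": [0,0,0],"grip": 0.55},{"xyz": [0,-2,102],"turn": [0,0,0],"grip": 0.5},{"xyz": [0,-2,102],"turn": [0,0,0],"grip": 0.4},{"xyz": [0,-2,102],"turn": [0,0,0],"grip": 0.3},{"xyz": [0,-2,102],"turn": [0,0,0],"grip": 0.2},{"xyz": [0,-2,102],"turn": [0,0,0],"grip": 0.1},{"xyz": [0,-2,102],"turn": [0,0,0],"grip": 0.1},{"xyz": [0,-2,102],"turn": [0,0,0],"grip": 0.1}])

```text
clock: 7.85
tcp_pos: [0.4819, 0.3648, 0.0256]
orientation: [0.001, -0.097, 0.995, 0.0]
wrist_force: [0.1, 0.8, 0.6]
finger_gap: 0.0247
grip_force: 39.2
```

```bash
python3 go.py 481,369,125,191 608.4,-113,125,191
```

```text
7.85 [481.9 364.8  25.6] [ 0.52  0.5  -0.2   0.87 -0.    0.32] 24.7 [0.1 0.8 0.6]
-> (481.0, 369.0, 125.0, 191.0) [ -0.1   4.4 -99.4] [0.    0.002 0.002]
-> (608.4, -113.0, 125.0, 191.0) [ -32.1 -493.2  -99.6] [0.    0.002 0.002]
```

Emit:
apply_moves(rows=[{"xyz": [0,0,-35],"turn": [0,0,0],"grip": 0.1},{"xyz": [0,0,-70],"turn": [0,0,0],"grip": 0.1},{"xyz": [-2,-20,-100],"turn": [0,0,0],"grip": 0.1},{"xyz": [-5,-60,-105],"turn": [0,0,0],"grip": 0.1},{"xyz": [-8,-100,-105],"turn": [0,0,0],"grip": 0.1},{"xyz": [-10,-140,-105],"turn": [0,0,0],"grip": 0.1},{"xyz": [-12,-180,-105],"turn": [0,0,0],"grip": 0.1},{"xyz": [-15,-220,-105],"turn": [0,0,0],"grip": 0.1},{"xyz": [-18,-260,-105],"turn": [0,0,0],"grip": 0.1},{"xyz": [-21,-300,-105],"turn": [0,0,0],"grip": 0.1},{"xyz": [-24,-340,-105],"turn": [0,0,0],"grip": 0.1},{"xyz": [-27,-380,-105],"turn": [0,0,0],"grip": 0.1}])

```text
clock: 8.85
tcp_pos: [0.5815, -0.0051, 0.1303]
orientation: [0.001, -0.097, 0.995, -0.0]
wrist_force: [1.1, 0.6, 0.4]
finger_gap: 0.0245
grip_force: 39.4
```

```bash
python3 go.py 608.4,-113,14,191
```

```text
8.85 [581.5  -5.1 130.3] [-0.15  0.37 -0.12  1.08 -0.   -0.34] 24.5 [1.1 0.6 0.4]
-> (608.4, -113.0, 14.0, 191.0) [  -5.5 -111.   116.4] [-0.     0.001  0.002]
```

Emit:
apply_moves(rows=[{"xyz": [-2,-40,0],"turn": [0,0,0],"grip": 0.1},{"xyz": [-4,-80,0],"turn": [0,0,0],"grip": 0.1},{"xyz": [-5,-105,0],"turn": [0,0,0],"grip": 0.1},{"xyz": [-5,-111,20],"turn": [0,0,0],"grip": 0.1},{"xyz": [-5,-111,50],"turn": [0,0,0],"grip": 0.1},{"xyz": [-5,-111,80],"turn": [0,0,0],"grip": 0.1},{"xyz": [-5,-111,95],"turn": [0,0,0],"grip": 0.1},{"xyz": [-5,-111,100],"turn": [0,0,0],"grip": 0.1},{"xyz": [-5,-111,100],"turn": [0,0,0],"grip": 0.1}])

```text
clock: 9.6
tcp_pos: [0.6063, -0.1108, 0.0284]
orientation: [-0.001, -0.097, 0.995, 0.001]
wrist_force: [-0.3, 0.2, 0.7]
finger_gap: 0.0245
grip_force: 39.4
```

```bash
python3 go.py 608.4,-113,13,191
```

```text
9.6 [ 606.3 -110.8   28.4] [-0.31  0.52 -0.16  0.9  -0.   -0.5 ] 24.5 [-0.3  0.2  0.7]
-> (608.4, -113.0, 13.0, 191.0) [-1.6 -2.6 15.4] [ 0.001 -0.003  0.002]
```

Emit:
apply_moves(rows=[{"xyz": [-1,-2,7],"turn": [0,0,0],"grip": 0.1},{"xyz": [-1,-2,12],"turn": [0,0,0],"grip": 0.1},{"xyz": [-1,-2,15],"turn": [0,0,0],"grip": 0.1},{"xyz": [-1,-2,16],"turn": [0,0,0],"grip": 0.1},{"xyz": [-1,-2,16],"turn": [0,0,0],"grip": 0.1}])

```text
clock: 10.02
tcp_pos: [0.609, -0.1128, 0.014]
orientation: [0.0, -0.097, 0.995, -0.0]
wrist_force: [0.2, 0.2, -0.6]
finger_gap: 0.0247
grip_force: 39.4
```

Emit:
apply_moves(rows=[{"xyz": [0,0,1],"turn": [0,0,0],"grip": 0.1},{"xyz": [0,0,1.5],"turn": [0,0,0],"grip": 0.1},{"xyz": [0,0,1.5],"turn": [0,0,0],"grip": 0.1}])

```text
clock: 10.27
tcp_pos: [0.6089, -0.1129, 0.0124]
orientation: [0.0, -0.097, 0.995, -0.0]
wrist_force: [0.3, -0.6, 0.8]
finger_gap: 0.0246
grip_force: 39.4
```

Emit:
apply_moves(rows=[{"xyz": [0,0,0],"turn": [0,0,0],"grip": 0.34},{"xyz": [0,0,0],"turn": [0,0,0],"grip": 0.38},{"xyz": [0,0,-5],"turn": [0,0,0],"grip": 0.42},{"xyz": [0,0,-25],"turn": [0,0,0],"grip": 0.5},{"xyz": [0,0,-60],"turn": [0,0,0],"grip": 0.7},{"xyz": [0,0,-100],"turn": [0,0,0],"grip": 0.75},{"xyz": [-5,30,-113],"turn": [0,0,0],"grip": 0.75},{"xyz": [-11,71,-113],"turn": [0,0,0],"grip": 0.75},{"xyz": [-17,112,-113],"turn": [0,0,0],"grip": 0.75},{"xyz": [-23,153,-113],"turn": [0,0,0],"grip": 0.75},{"xyz": [-29,194,-113],"turn": [0,0,0],"grip": 0.75},{"xyz": [-35,234,-113],"turn": [0,0,0],"grip": 0.75}])

```text
clock: 11.27
tcp_pos: [0.5977, 0.1254, 0.126]
orientation: [0.0, -0.097, 0.995, -0.0]
wrist_force: [0.6, -0.2, -0.4]
finger_gap: 0.0635
grip_force: 0.0
```

```bash
python3 go.py 593,266,125,191
python3 - <<'E'
from h import *
d=cam("top"); cv2.imwrite("pics/t2.png",cv2.resize(d["color"][180:300,350:430],None,fx=5,fy=5))
d=cam("wrist"); w=cloud(d)
ok=(abs(w[...,0]-.593)<.035)&(abs(w[...,1]-.266)<.035)&(w[...,2]>.03)&(w[...,2]<.08)
q=w[ok]; print(len(q)); 
if len(q): print((q.min(0)+q.max(0))/2,np.ptp(q,0))
E
```

```text
11.27 [597.7 125.4 126. ] [ 0.08  0.43 -0.05  1.09 -0.   -0.12] 63.5 [ 0.6 -0.2 -0.4]
-> (593.0, 266.0, 125.0, 191.0) [-22.5 138.9   1. ] [-0.     0.001  0.002]
2115
[0.59353629 0.26892516 0.04724231] [0.03235154 0.03166541 0.03441668]
```

View pics/t2.png

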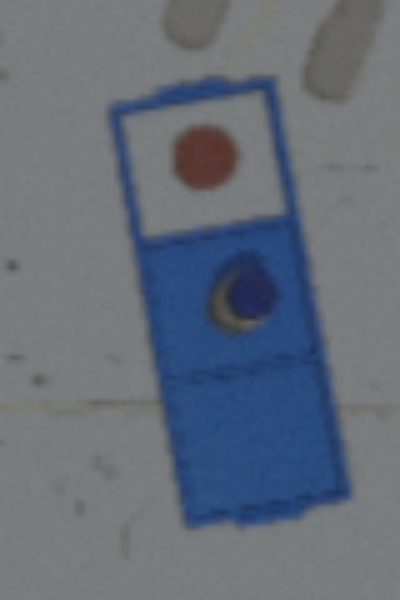

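The stopper stands in the white pocket (205,157) and the blue vial stands in the middle pocket (245,295). Next is the brass weight.

Emit:
apply_moves(force=70, rows=[{"xyz": [-7,40,0],"turn": [0,0,0],"grip": 0.75},{"xyz": [-14,80,0],"turn": [0,0,0],"grip": 0.75},{"xyz": [-20,120,0],"turn": [0,0,0],"grip": 0.75},{"xyz": [-22,138,10],"turn": [0,0,0],"grip": 0.75},{"xyz": [-22,138,40],"turn": [0,0,0],"grip": 0.75},{"xyz": [-22,138,65],"turn": [0,0,0],"grip": 0.75},{"xyz": [-22,138,65],"turn": [0,0,0],"grip": 0.75}])

```text
clock: 11.95
tcp_pos: [0.5893, 0.2622, 0.0551]
orientation: [-0.004, -0.097, 0.995, -0.001]
wrist_force: [-1.3, -0.7, -0.4]
finger_gap: 0.0641
grip_force: 0.0
```

```bash
python3 go.py 593.4,267.5,24,191
```

```text
11.95 [589.3 262.2  55.1] [ 0.29  0.55 -0.03  1.   -0.    0.1 ] 64.1 [-1.3 -0.7 -0.4]
-> (593.4, 267.5, 24.0, 191.0) [-5.3  4.4 31. ] [-0.001 -0.009  0.003]
```

Emit:
apply_moves(rows=[{"xyz": [-2,2,18],"turn": [0,0,0],"grip": 0.75},{"xyz": [-2,2,30],"turn": [0,0,0],"grip": 0.7},{"xyz": [-2,2,36],"turn": [0,0,0],"grip": 0.6},{"xyz": [-2,2,36],"turn": [0,0,0],"grip": 0.5},{"xyz": [-2,2,36],"turn": [0,0,0],"grip": 0.3},{"xyz": [-2,2,36],"turn": [0,0,0],"grip": 0.2},{"xyz": [-2,2,36],"turn": [0,0,0],"grip": 0.2},{"xyz": [-2,2,36],"turn": [0,0,0],"grip": 0.2},{"xyz": [-2,2,36],"turn": [0,0,0],"grip": 0.2}])

```text
clock: 12.7
tcp_pos: [0.5952, 0.2654, 0.0251]
orientation: [0.001, -0.097, 0.995, -0.0]
wrist_force: [0.7, -0.3, 1.5]
finger_gap: 0.0293
grip_force: 69.6
```

```bash
python3 go.py 593.4,267.5,120,191 490.6,-135.9,120,191
```

```text
12.7 [595.2 265.4  25.1] [ 0.3   0.58 -0.06  0.93 -0.    0.1 ] 29.3 [ 0.7 -0.3  1.5]
-> (593.4, 267.5, 120.0, 191.0) [  1.2   2.3 -94.9] [-0.     0.001  0.002]
-> (490.6, -135.9, 120.0, 191.0) [ 179.8 -373.7  -95. ] [-0.     0.001  0.002]
```

Emit:
apply_moves(rows=[{"xyz": [0,0,-25],"turn": [0,0,0],"grip": 0.2},{"xyz": [0,0,-60],"turn": [0,0,0],"grip": 0.2},{"xyz": [0,0,-95],"turn": [0,0,0],"grip": 0.2},{"xyz": [10,-20,-105],"turn": [0,0,0],"grip": 0.2},{"xyz": [27,-56,-105],"turn": [0,0,0],"grip": 0.2},{"xyz": [44,-92,-105],"turn": [0,0,0],"grip": 0.2},{"xyz": [61,-128,-105],"turn": [0,0,0],"grip": 0.2},{"xyz": [78,-164,-105],"turn": [0,0,0],"grip": 0.2},{"xyz": [95,-200,-105],"turn": [0,0,0],"grip": 0.2},{"xyz": [113,-236,-105],"turn": [0,0,0],"grip": 0.2},{"xyz": [131,-272,-105],"turn": [0,0,0],"grip": 0.2},{"xyz": [148,-308,-105],"turn": [0,0,0],"grip": 0.2}])

```text
clock: 13.7
tcp_pos: [0.5077, -0.0668, 0.1294]
orientation: [0.0, -0.097, 0.995, -0.0]
wrist_force: [0.7, -0.5, -2.7]
finger_gap: 0.0292
grip_force: 69.8
```

```bash
python3 go.py 490.6,-135.9,14,191
```

```text
13.7 [507.7 -66.8 129.4] [-0.29  0.25 -0.3   1.02 -0.   -0.48] 29.2 [ 0.7 -0.5 -2.7]
-> (490.6, -135.9, 14.0, 191.0) [ 30.1 -64.5 115.4] [-0.     0.     0.003]
```

Emit:
apply_moves(rows=[{"xyz": [15,-33,0],"turn": [0,0,0],"grip": 0.2},{"xyz": [27,-58,0],"turn": [0,0,0],"grip": 0.2},{"xyz": [30,-64,15],"turn": [0,0,0],"grip": 0.2},{"xyz": [30,-64,45],"turn": [0,0,0],"grip": 0.2},{"xyz": [30,-64,75],"turn": [0,0,0],"grip": 0.2},{"xyz": [30,-64,92],"turn": [0,0,0],"grip": 0.2},{"xyz": [30,-64,98],"turn": [0,0,0],"grip": 0.2},{"xyz": [30,-64,98],"turn": [0,0,0],"grip": 0.2},{"xyz": [30,-64,98],"turn": [0,0,0],"grip": 0.2}])

```text
clock: 14.45
tcp_pos: [0.4921, -0.1339, 0.0318]
orientation: [0.0, -0.097, 0.995, -0.0]
wrist_force: [0.6, 0.7, -2.1]
finger_gap: 0.0292
grip_force: 69.8
```

```bash
python3 go.py 490.6,-135.9,12,191
```

```text
14.45 [ 492.1 -133.9   31.8] [-0.42  0.34 -0.44  0.79 -0.   -0.62] 29.2 [ 0.6  0.7 -2.1]
-> (490.6, -135.9, 12.0, 191.0) [ 1.8 -1.6 19.8] [-0.     0.     0.002]
```

Emit:
apply_moves(rows=[{"xyz": [2,-2,8],"turn": [0,0,0],"grip": 0.2},{"xyz": [2,-2,14],"turn": [0,0,0],"grip": 0.2},{"xyz": [2,-2,18],"turn": [0,0,0],"grip": 0.2},{"xyz": [2,-2,20],"turn": [0,0,0],"grip": 0.2},{"xyz": [2,-2,20],"turn": [0,0,0],"grip": 0.2}])

```text
clock: 14.87
tcp_pos: [0.4902, -0.1363, 0.012]
orientation: [0.0, -0.097, 0.995, -0.0]
wrist_force: [-2.4, 1.1, 4.9]
finger_gap: 0.0292
grip_force: 70.5
```

Emit:
apply_moves(rows=[{"xyz": [0,0,0],"turn": [0,0,0],"grip": 0.38},{"xyz": [0,0,0],"turn": [0,0,0],"grip": 0.42},{"xyz": [0,0,-4],"turn": [0,0,0],"grip": 0.46},{"xyz": [0,0,-25],"turn": [0,0,0],"grip": 0.55},{"xyz": [0,0,-60],"turn": [0,0,0],"grip": 0.75},{"xyz": [0,0,-100],"turn": [0,0,0],"grip": 0.75},{"xyz": [0,0,-135],"turn": [0,0,0],"grip": 0.75},{"xyz": [1,40,-138],"turn": [0,0,0],"grip": 0.75},{"xyz": [2,80,-138],"turn": [0,0,0],"grip": 0.75},{"xyz": [3,120,-138],"turn": [0,0,0],"grip": 0.75},{"xyz": [4,155,-138],"turn": [0,0,0],"grip": 0.75},{"xyz": [5,160,-138],"turn": [0,0,0],"grip": 0.75}])

```text
clock: 15.87
tcp_pos: [0.4523, 0.024, 0.1496]
orientation: [-0.0, -0.099, 0.995, 0.001]
wrist_force: [-0.5, -1.0, 0.1]
finger_gap: 0.0637
grip_force: 0.0
```

```bash
python3 go.py 449.6,47.8,140,191
python3 - <<'E'
from h import *
w=cloud(cam("side")); q=w[(abs(w[...,0]-.49)<.03)&(abs(w[...,1]+.136)<.03)&(w[...,2]>.015)&(w[...,2]<.08)]; print("brass",len(q),np.median(q,0),q[:,2].max())
d=cam("wrist"); w=cloud(d); cv2.imwrite("pics/w4.png",d["color"])
q=w[(abs(w[...,0]-.45)<.035)&(abs(w[...,1]-.047)<.035)&(w[...,2]>.065)&(w[...,2]<.1)]; print(len(q)); 
if len(q): print((q.min(0)+q.max(0))/2,np.ptp(q,0))
E
```

```text
15.87 [452.3  24.  149.6] [-0.13  0.12 -0.4   1.05  0.   -0.32] 63.7 [-0.5 -1.   0.1]
-> (449.6, 47.8, 140.0, 191.0) [-2.  23.8  9.7] [ 0.002 -0.     0.007]
brass 322 [ 0.48912894 -0.14529089  0.03129327] 0.04934159017272932
859
[0.44886726 0.04884811 0.07340082] [0.0206591  0.02143118 0.01679807]
```

View pics/w4.png

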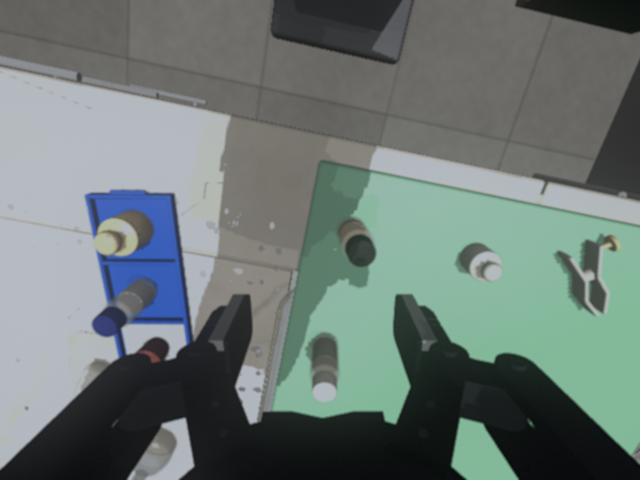

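All three blue-tray parts stand in their pockets: brass (120,235), blue vial (125,305) and stopper (150,350). The black vial is at (360,245), with the grey weight well clear at (482,262).

Emit:
apply_moves(force=40, rows=[{"xyz": [-2,24,0],"turn": [0,0,0],"grip": 0.75},{"xyz": [-2,24,0],"turn": [0,0,0],"grip": 0.75},{"xyz": [-2,24,35],"turn": [0,0,0],"grip": 0.75},{"xyz": [-2,24,70],"turn": [0,0,0],"grip": 0.75},{"xyz": [-2,24,100],"turn": [0,0,0],"grip": 0.75},{"xyz": [-2,24,115],"turn": [0,0,0],"grip": 0.75},{"xyz": [-2,24,120],"turn": [0,0,0],"grip": 0.65},{"xyz": [-2,24,120],"turn": [0,0,0],"grip": 0.5},{"xyz": [-2,24,120],"turn": [0,0,0],"grip": 0.4},{"xyz": [-2,24,120],"turn": [0,0,0],"grip": 0.3},{"xyz": [-2,24,120],"turn": [0,0,0],"grip": 0.2},{"xyz": [-2,24,120],"turn": [0,0,0],"grip": 0.1}])

```text
clock: 16.97
tcp_pos: [0.4533, 0.0433, 0.0306]
orientation: [0.002, -0.097, 0.995, -0.001]
wrist_force: [0.6, -2.3, 3.7]
finger_gap: 0.0239
grip_force: 39.2
```

Emit:
apply_moves(rows=[{"xyz": [0,0,0],"turn": [0,0,0],"grip": 0.1},{"xyz": [0,0,0],"turn": [0,0,0],"grip": 0.1},{"xyz": [0,0,0],"turn": [0,0,0],"grip": 0.1}])

```text
clock: 17.22
tcp_pos: [0.4532, 0.0433, 0.0305]
orientation: [0.002, -0.097, 0.995, -0.001]
wrist_force: [0.5, -1.9, 6.2]
finger_gap: 0.0236
grip_force: 39.6
```

```bash
python3 go.py 449.6,47.8,150,191 464,-352,150,183.6
```

```text
17.22 [453.2  43.3  30.5] [-0.08  0.25 -0.58  0.74 -0.   -0.27] 23.6 [ 0.5 -1.9  6.2]
-> (449.6, 47.8, 150.0, 191.0) [   2.3    4.9 -119.5] [-0.002  0.003  0.002]
-> (464.0, -352.0, 150.0, 183.6) [  65.4 -390.2 -119. ] [-0.002  0.003  0.131]
```

Emit:
apply_moves(rows=[{"xyz": [0,0,-25],"turn": [0,0,0],"grip": 0.1},{"xyz": [0,0,-60],"turn": [0,0,0],"grip": 0.1},{"xyz": [0,0,-95],"turn": [0,0,0],"grip": 0.1},{"xyz": [3,-20,-110],"turn": [0,0,0],"grip": 0.1},{"xyz": [9,-57,-110],"turn": [0,0,0.02],"grip": 0.1},{"xyz": [16,-95,-110],"turn": [0,0,0.04],"grip": 0.1},{"xyz": [22,-133,-110],"turn": [0,0,0.06],"grip": 0.1},{"xyz": [29,-171,-110],"turn": [0,0,0.08],"grip": 0.1},{"xyz": [35,-209,-110],"turn": [0,0,0.1],"grip": 0.1},{"xyz": [41,-247,-110],"turn": [0,0,0.12],"grip": 0.1},{"xyz": [48,-285,-110],"turn": [0,0,0.13],"grip": 0.1},{"xyz": [54,-323,-110],"turn": [0,0,0.13],"grip": 0.1}])

```text
clock: 18.22
tcp_pos: [0.4605, -0.2851, 0.1393]
orientation: [0.0, -0.032, 0.999, 0.0]
wrist_force: [0.3, 0.5, 0.7]
finger_gap: 0.0236
grip_force: 39.3
```

```bash
python3 go.py 464,-352,17.5,183.6
```

```text
18.22 [ 460.5 -285.1  139.3] [-0.7   0.29 -0.21  1.07  0.   -0.77] 23.6 [0.3 0.5 0.7]
-> (464.0, -352.0, 17.5, 183.6) [  0.8 -67.  121.8] [0.    0.    0.001]
```

Emit:
apply_moves(rows=[{"xyz": [0,-35,0],"turn": [0,0,0],"grip": 0.1},{"xyz": [0,-60,0],"turn": [0,0,0],"grip": 0.1},{"xyz": [0,-66,0],"turn": [0,0,0],"grip": 0.1},{"xyz": [0,-66,30],"turn": [0,0,0],"grip": 0.1},{"xyz": [0,-66,60],"turn": [0,0,0],"grip": 0.1},{"xyz": [0,-66,85],"turn": [0,0,0],"grip": 0.1},{"xyz": [0,-66,95],"turn": [0,0,0],"grip": 0.1},{"xyz": [0,-66,95],"turn": [0,0,0],"grip": 0.1},{"xyz": [0,-66,95],"turn": [0,0,0],"grip": 0.1}])

```text
clock: 18.97
tcp_pos: [0.4653, -0.3488, 0.0445]
orientation: [-0.0, -0.032, 0.999, 0.0]
wrist_force: [0.0, 0.6, 0.0]
finger_gap: 0.0232
grip_force: 39.4
```

```bash
python3 go.py 464,-352,17.5,183.6;  python3 - <<'E'
from h import *
d=cam("side"); cv2.imwrite("pics/s2.png",d["color"])
E
```

```text
18.97 [ 465.3 -348.8   44.5] [-0.78  0.45 -0.24  0.89  0.   -0.85] 23.2 [0.  0.6 0. ]
-> (464.0, -352.0, 17.5, 183.6) [ 1.4 -3.2 27. ] [ 0.001 -0.     0.002]
```

View pics/s2.png

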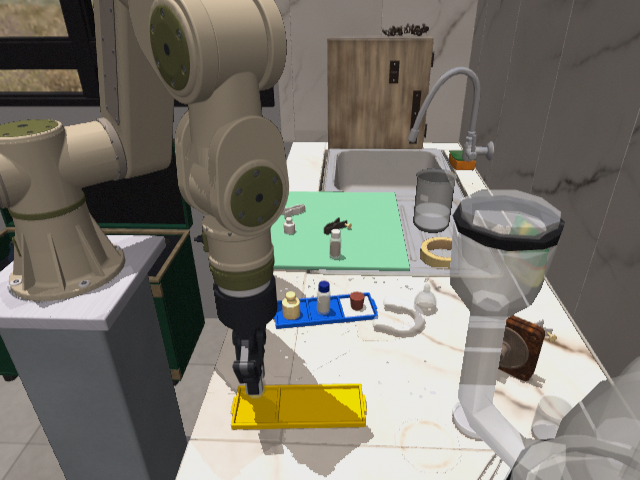

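The gripper is over the short yellow pocket (255,395). The blue kit stands complete at (290,305), (324,298) and (357,302).

Emit:
apply_moves(rows=[{"xyz": [1,-3,12],"turn": [0,0,0],"grip": 0.1},{"xyz": [1,-3,20],"turn": [0,0,0],"grip": 0.1},{"xyz": [1,-3,24],"turn": [0,0,0],"grip": 0.1},{"xyz": [1,-3,26],"turn": [0,0,0],"grip": 0.1},{"xyz": [1,-3,27],"turn": [0,0,0],"grip": 0.1},{"xyz": [1,-3,27],"turn": [0,0,0],"grip": 0.1},{"xyz": [1,-3,27],"turn": [0,0,0],"grip": 0.1}])

```text
clock: 19.6
tcp_pos: [0.4641, -0.3522, 0.0176]
orientation: [-0.0, -0.032, 0.999, 0.0]
wrist_force: [-1.7, 2.0, 4.8]
finger_gap: 0.0232
grip_force: 39.8
```

Emit:
apply_moves(rows=[{"xyz": [0,0,0],"turn": [0,0,0],"grip": 0.32},{"xyz": [0,0,0],"turn": [0,0,0],"grip": 0.4},{"xyz": [0,0,0],"turn": [0,0,0],"grip": 0.6},{"xyz": [0,0,-15],"turn": [0,0,0],"grip": 0.75},{"xyz": [0,0,-50],"turn": [0,0,0],"grip": 0.75},{"xyz": [0,0,-90],"turn": [0,0,0],"grip": 0.75},{"xyz": [0,0,-120],"turn": [0,0,0],"grip": 0.75},{"xyz": [0,40,-120],"turn": [0,0,0],"grip": 0.75},{"xyz": [0,80,-120],"turn": [0,0,0],"grip": 0.75},{"xyz": [0,120,-120],"turn": [0,0,0],"grip": 0.75}])

```text
clock: 20.43
tcp_pos: [0.4571, -0.2325, 0.138]
orientation: [0.001, -0.031, 1.0, -0.001]
wrist_force: [0.1, 0.5, -0.1]
finger_gap: 0.0642
grip_force: 0.0
```

```bash
python3 go.py 453,220,150,216
```

```text
20.43 [ 457.1 -232.5  138. ] [-0.63  0.24 -0.29  1.04  0.   -0.69] 64.2 [ 0.1  0.5 -0.1]
-> (453.0, 220.0, 150.0, 216.0) [-24.1 451.8 -12.6] [-0.002  0.002 -0.566]
```

Emit:
apply_moves(rows=[{"xyz": [-24,450,-12],"turn": [0,0,-0.566],"grip": 0.75},{"xyz": [-24,450,-12],"turn": [0,0,-0.566],"grip": 0.75},{"xyz": [-24,450,-12],"turn": [0,0,-0.566],"grip": 0.75},{"xyz": [-24,450,-12],"turn": [0,0,-0.566],"grip": 0.75},{"xyz": [-24,450,-12],"turn": [0,0,-0.566],"grip": 0.75},{"xyz": [-24,450,-12],"turn": [0,0,-0.566],"grip": 0.75},{"xyz": [-24,450,-12],"turn": [0,0,-0.566],"grip": 0.75},{"xyz": [-24,450,-12],"turn": [0,0,-0.566],"grip": 0.75},{"xyz": [-24,450,-12],"turn": [0,0,-0.566],"grip": 0.75},{"xyz": [-24,450,-12],"turn": [0,0,-0.566],"grip": 0.75},{"xyz": [-24,450,-12],"turn": [0,0,-0.566],"grip": 0.75},{"xyz": [-24,450,-12],"turn": [0,0,-0.566],"grip": 0.75}])

```text
clock: 21.43
tcp_pos: [0.4518, 0.2234, 0.1495]
orientation: [0.001, -0.313, 0.95, 0.001]
wrist_force: [0.5, 0.1, 0.4]
finger_gap: 0.0637
grip_force: 0.0
```

```bash
python3 - <<'E'
from h import *
w=cloud(cam("top")); q=w[(abs(w[...,0]-.464)<.03)&(abs(w[...,1]+.352)<.03)&(w[...,2]>.05)&(w[...,2]<.085)]; print("vblack",len(q),np.median(q,0) if len(q) else 0)
d=cam("wrist"); w=cloud(d); c=d["color"]; cv2.imwrite("pics/w5.png",c)
ok=(abs(w[...,0]-.45)<.055)&(abs(w[...,1]-.255)<.055)&(w[...,2]>.022)&(w[...,2]<.05)
q=w[ok]; print(len(q),cv2.minAreaRect((q[:,:2]*1000).astype(np.float32)),q[:,2].max())
hsv=cv2.cvtColor(c,cv2.COLOR_BGR2HSV); s=ok&(hsv[...,1]<60); q=w[s]; print(len(q),cv2.minAreaRect((q[:,:2]*1000).astype(np.float32)))
s=ok&(hsv[...,1]>90); print("brass screw",np.median(w[s],0),s.sum())
E
python3 go.py 453,253,50,216
```

```text
vblack 116 [ 0.46189165 -0.34837222  0.06540123]
1149 ((448.2295227050781, 260.37841796875), (64.6583023071289, 41.12342071533203), 37.75099182128906) 0.03661257174221161
1117 ((448.2295227050781, 260.37841796875), (64.6583023071289, 41.12342071533203), 37.75099182128906)
brass screw [nan nan nan] 0
21.53 [451.5 219.2 149. ] [ 0.29  0.21 -0.29  1.06 -0.   -0.34] 63.7 [ 0.2 -0.   0.5]
-> (453.0, 253.0, 50.0, 216.0) [-21.2  26.4  99. ] [-0.    -0.     0.005]
  return _methods._mean(a, axis=axis, dtype=dtype,
  ret = um.true_divide(
```

View pics/w5.png

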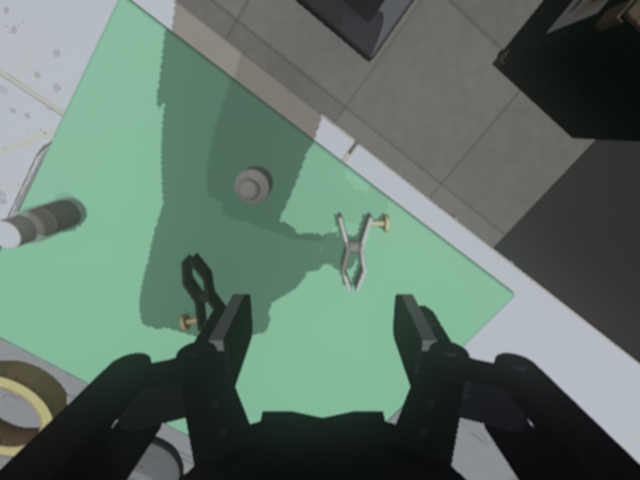

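The bright clamp is at (355,245), nearly in line with the tool's x, with its screw at (385,222) near the leg ends, away from mid-length. The top view's depth puts the black vial's cap at 65 mm, so it is upright.

Emit:
apply_moves(force=60, rows=[{"xyz": [-21,26,25],"turn": [0,0,-0.012],"grip": 0.85},{"xyz": [-21,26,60],"turn": [0,0,-0.012],"grip": 0.85},{"xyz": [-21,26,90],"turn": [0,0,-0.012],"grip": 0.85},{"xyz": [-21,26,100],"turn": [0,0,-0.012],"grip": 0.85},{"xyz": [-21,26,100],"turn": [0,0,-0.012],"grip": 0.85},{"xyz": [-21,26,100],"turn": [0,0,-0.012],"grip": 0.85}])

```text
clock: 22.03
tcp_pos: [0.4536, 0.2501, 0.0495]
orientation: [-0.0, -0.315, 0.949, -0.0]
wrist_force: [0.8, -0.6, -0.3]
finger_gap: 0.0728
grip_force: 0.0
```

```bash
python3 go.py 452.7,253.9,22,217
```

```text
22.03 [453.6 250.1  49.5] [ 0.35  0.34 -0.4   0.84 -0.   -0.29] 72.8 [ 0.8 -0.6 -0.3]
-> (452.7, 253.9, 22.0, 217.0) [-1.6  3.6 27.5] [ 0.    -0.001 -0.005]
```

Emit:
apply_moves(rows=[{"xyz": [-1,3,14],"turn": [0,0,0],"grip": 0.85},{"xyz": [-1,3,23],"turn": [0,0,0],"grip": 0.8},{"xyz": [-1,3,27],"turn": [0,0,0],"grip": 0.7},{"xyz": [-1,3,27],"turn": [0,0,0],"grip": 0.55},{"xyz": [-1,3,27],"turn": [0,0,0],"grip": 0.4},{"xyz": [-1,3,27],"turn": [0,0,0],"grip": 0.3},{"xyz": [-1,3,27],"turn": [0,0,0],"grip": 0.15},{"xyz": [-1,3,27],"turn": [0,0,0],"grip": 0.15},{"xyz": [-1,3,27],"turn": [0,0,0],"grip": 0.15},{"xyz": [-1,3,27],"turn": [0,0,0],"grip": 0.15},{"xyz": [-1,3,27],"turn": [0,0,0],"grip": 0.15}])

```text
clock: 22.95
tcp_pos: [0.453, 0.2543, 0.0233]
orientation: [0.001, -0.316, 0.949, -0.0]
wrist_force: [-0.9, -1.6, 5.0]
finger_gap: 0.0209
grip_force: 58.6
```

```bash
python3 go.py 555,-150,120,183.6
```

```text
22.95 [453.  254.3  23.3] [ 0.36  0.37 -0.43  0.78 -0.   -0.29] 20.9 [-0.9 -1.6  5. ]
-> (555.0, -150.0, 120.0, 183.6) [ 160.4 -384.9  -96.6] [-0.     0.001  0.579]
```

Emit:
apply_moves(rows=[{"xyz": [0,0,-25],"turn": [0,0,0],"grip": 0.15},{"xyz": [0,0,-60],"turn": [0,0,0],"grip": 0.15},{"xyz": [5,-12,-95],"turn": [0,0,0],"grip": 0.15},{"xyz": [20,-48,-105],"turn": [0,0,0.1],"grip": 0.15},{"xyz": [35,-84,-105],"turn": [0,0,0.18],"grip": 0.15},{"xyz": [50,-120,-105],"turn": [0,0,0.26],"grip": 0.15},{"xyz": [65,-156,-105],"turn": [0,0,0.34],"grip": 0.15},{"xyz": [80,-192,-105],"turn": [0,0,0.42],"grip": 0.15},{"xyz": [95,-228,-105],"turn": [0,0,0.5],"grip": 0.15},{"xyz": [110,-264,-105],"turn": [0,0,0.58],"grip": 0.15},{"xyz": [125,-300,-105],"turn": [0,0,0.58],"grip": 0.15},{"xyz": [140,-336,-105],"turn": [0,0,0.58],"grip": 0.15}])

```text
clock: 23.95
tcp_pos: [0.5418, -0.1007, 0.1276]
orientation: [0.0, -0.031, 1.0, -0.0]
wrist_force: [0.4, 0.1, 0.3]
finger_gap: 0.0212
grip_force: 59.1
```

```bash
python3 go.py 554,-349,127,183.6
```

```text
23.95 [ 541.8 -100.7  127.6] [-0.33  0.32 -0.21  1.04  0.   -0.39] 21.2 [0.4 0.1 0.3]
-> (554.0, -349.0, 127.0, 183.6) [   3.2 -248.6    0.7] [-0.     0.001 -0.001]
```

Emit:
apply_moves(rows=[{"xyz": [0,-38,0],"turn": [0,0,0],"grip": 0.15},{"xyz": [1,-76,0],"turn": [0,0,0],"grip": 0.15},{"xyz": [2,-114,0],"turn": [0,0,0],"grip": 0.15},{"xyz": [2,-152,0],"turn": [0,0,0],"grip": 0.15},{"xyz": [3,-190,0],"turn": [0,0,0],"grip": 0.15},{"xyz": [3,-225,0],"turn": [0,0,0],"grip": 0.15},{"xyz": [3,-245,0],"turn": [0,0,0],"grip": 0.15},{"xyz": [3,-247,0],"turn": [0,0,0],"grip": 0.15},{"xyz": [3,-247,30],"turn": [0,0,0],"grip": 0.15},{"xyz": [3,-247,60],"turn": [0,0,0],"grip": 0.15},{"xyz": [3,-247,80],"turn": [0,0,0],"grip": 0.15},{"xyz": [3,-247,80],"turn": [0,0,0],"grip": 0.15}])

```text
clock: 24.95
tcp_pos: [0.5509, -0.3422, 0.0422]
orientation: [-0.003, -0.031, 0.999, 0.003]
wrist_force: [-1.1, 0.4, -0.0]
finger_gap: 0.0211
grip_force: 59.1
```

```bash
python3 go.py 554,-349,11,183.6
python3 - <<'E'
from h import *
d=cam("wrist"); cv2.imwrite("pics/w6.png",d["color"])
E
```

```text
24.95 [ 550.9 -342.2   42.2] [-0.68  0.57 -0.04  0.97  0.   -0.74] 21.1 [-1.1  0.4 -0. ]
-> (554.0, -349.0, 11.0, 183.6) [-2.9 -7.2 31.1] [ 0.006 -0.007 -0.   ]
```

View pics/w6.png

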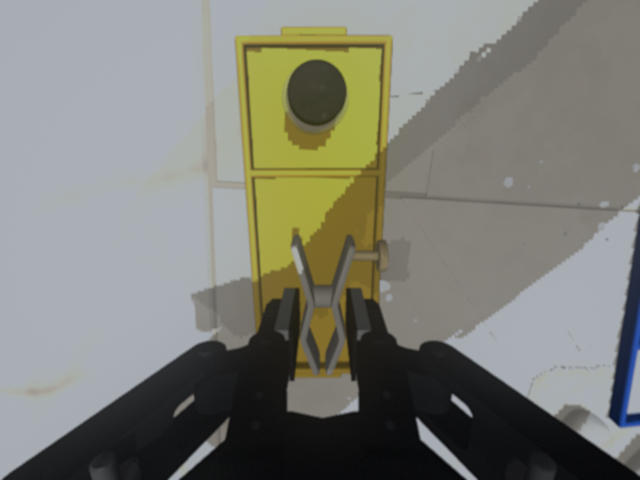

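The black vial stands in the short pocket (316,90). The clamp is held straight above the long pocket, with its screw at (385,255) toward the +y rim, so I'm shifting a little toward -y.

Emit:
apply_moves(rows=[{"xyz": [-1,-4,5],"turn": [0,0,0],"grip": 0.15},{"xyz": [-1,-4,12],"turn": [0,0,0],"grip": 0.15},{"xyz": [-1,-4,12],"turn": [0,0,0],"grip": 0.15},{"xyz": [-1,-4,12],"turn": [0,0,0],"grip": 0.15}])

```text
clock: 25.33
tcp_pos: [0.5556, -0.3495, 0.036]
orientation: [0.0, -0.031, 1.0, -0.0]
wrist_force: [-1.4, 0.7, 0.2]
finger_gap: 0.0214
grip_force: 59.1
```

```bash
python3 go.py 554,-350,11,183.6
```

```text
25.33 [ 555.6 -349.5   36. ] [-0.68  0.58 -0.03  0.96  0.   -0.75] 21.4 [-1.4  0.7  0.2]
-> (554.0, -350.0, 11.0, 183.6) [ 1.7 -0.3 25. ] [-0.001  0.001 -0.001]
```

Emit:
apply_moves(rows=[{"xyz": [1,0,10],"turn": [0,0,0],"grip": 0.15},{"xyz": [1,0,18],"turn": [0,0,0],"grip": 0.15},{"xyz": [1,0,22],"turn": [0,0,0],"grip": 0.15},{"xyz": [1,0,24],"turn": [0,0,0],"grip": 0.15},{"xyz": [1,0,25],"turn": [0,0,0],"grip": 0.15},{"xyz": [1,0,25],"turn": [0,0,0],"grip": 0.15}])

```text
clock: 25.83
tcp_pos: [0.5535, -0.3489, 0.0103]
orientation: [-0.001, -0.031, 1.0, 0.0]
wrist_force: [-1.6, 2.1, 2.1]
finger_gap: 0.0213
grip_force: 59.4
```

Light contact. Next: release a little, rise and withdraw.

Emit:
apply_moves(rows=[{"xyz": [0,0,0],"turn": [0,0,0],"grip": 0.27},{"xyz": [0,0,0],"turn": [0,0,0],"grip": 0.29},{"xyz": [0,0,-3],"turn": [0,0,0],"grip": 0.32},{"xyz": [0,0,-8],"turn": [0,0,0],"grip": 0.36},{"xyz": [0,0,-20],"turn": [0,0,0],"grip": 0.4},{"xyz": [0,0,-50],"turn": [0,0,0],"grip": 0.5},{"xyz": [0,0,-90],"turn": [0,0,0],"grip": 0.5},{"xyz": [0,0,-130],"turn": [0,0,0],"grip": 0.5},{"xyz": [0,40,-140],"turn": [0,0,0],"grip": 0.5},{"xyz": [0,80,-140],"turn": [0,0,0],"grip": 0.5},{"xyz": [0,120,-140],"turn": [0,0,0],"grip": 0.5},{"xyz": [0,120,-140],"turn": [0,0,0],"grip": 0.5}])

```text
clock: 26.83
tcp_pos: [0.5458, -0.2233, 0.1522]
orientation: [0.0, -0.034, 0.999, 0.001]
wrist_force: [-0.7, -1.1, -0.6]
finger_gap: 0.0429
grip_force: 0.0
```

Run:
```python
from h import *
a=cam("top")["color"][150:310,140:540]; b=cam("side")["color"][170:440,200:480]
a=cv2.resize(a,(800,320)); b=cv2.resize(b,(280,270)); c=np.zeros((600,800,3),np.uint8); c[:320]=a; c[325:595,:280]=b
c[325:595,290:650]=cv2.resize(cam("wrist")["color"],(360,270)); cv2.imwrite("pics/f.png",c)
```

```text
(no output)
```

View pics/f.png

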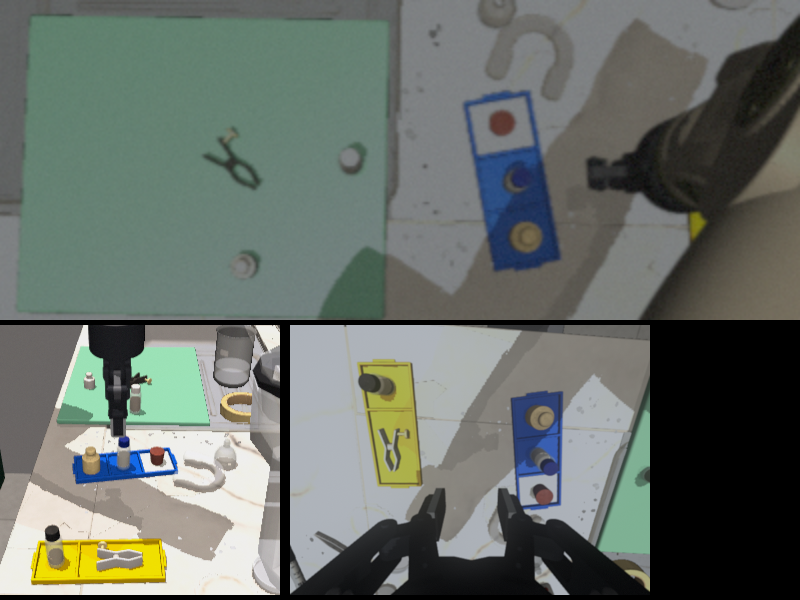

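Both kits are complete. The blue tray holds the stopper (502,122), vial (518,180) and brass weight (526,237). In the wrist view the yellow tray holds the black vial (377,383) and the clamp (392,450), inside its pocket. The white vial, grey weight and black clamp haven't moved. One depth check that the clamp lies flat, then I'll hand in.

Run:
```python
from h import *
d=cam("wrist"); w=cloud(d)
q=w[(w[...,0]>.505)&(w[...,0]<.605)&(abs(w[...,1]+.347)<.03)&(w[...,2]>.011)&(w[...,2]<.06)]
r=cv2.minAreaRect((q[:,:2]*1000).astype(np.float32)); z=np.percentile(q[:,2],[50,90,99]); print(r,z)
if z[2]<.027: print(ticket.hand_in())
```

```text
((560.1146240234375, -356.3437805175781), (45.70743942260742, 96.63836669921875), 69.5619125366211) [0.01838673 0.02171321 0.02267741]
the job is handed in; nothing more can be done
None
```

Both kits are made up and handed in at about 27 s: final pictures show all five parts in their pockets, both vials upright, the clamp flat and the rest of the stock untouched; no verdict came back.

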